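# Hang the lift-off door of a sample cabinet

### The arm

A 7-joint arm with a two-finger parallel gripper is mounted at the origin on a cart in front of the work surface, level with it; the furniture and walls round the work are solid. World frame = base frame: x ahead of the robot, y to its left, z up, the work surface at z = 0. Lengths are in mm, angles in rad, forces in N, time in s.
With the tool pointing down it reaches from about 425 to 925 mm from the base axis. Payload 6.8 kg.
Tool frame: the origin (TCP) lies midway between the tips of the shut fingers; the grasp point (between the pads) lies 19 mm behind it; z points along the fingers, y is the line along which they close (so a half turn about z gives the same grasp; the last joint's range is limited). The gripper opens to 85 mm and grips with 20 to 120 N. Pads are 22 mm wide; open, the fingers measure 114 mm over their backs; the gripper's body (76 mm by 85 mm) begins 54 mm behind the grasp point. The pads swing forward as they close: fully open they stand 13 mm farther back than shut.
Start: joints at [-1.263, 0.477, 0.022, 1.555, -0.011, 1.109, -0.083], TCP at [272.646, 617.504, 231.308] pointing down, gripper open.
Joint ranges: [-2.96, 2.96], [-0.34, 2.1], [-1.41, 1.46], [0.24, 2.44], [-1.37, 4.51], [0.17, 1.92], [-2.96, 2.96]. Speed limits (rad/s): [2.39, 2.39, 3.14, 3.14, 3.14, 3.14, 3.14].

### API

Orientations are given as a rotation vector (axis times angle).
In Python, from plant import arm gives the robot as it stands. Calls block until the motion is done:
- arm.move_to(position, orientation): joint-space move of the TCP to a pose.
- arm.movel(position, attitude=None, speed=150): straight line of the TCP; attitude=None keeps the orientation; speed is the mean speed in mm/s.
- arm.move_j(angles): joint-space move.
- arm.grip(opening, strength=None): finger opening in mm; strength is the grip in N (None keeps the last); returns when the fingers have stopped.
- arm.sleep(seconds).
- arm.ik(position, orientation): joint angles nearest the present ones, or None.
- arm.read_state(): the state.
- arm.get_image(name): name is "side" or "top"; returns the picture (420x560x3 uint8, blue, green, red); there is no depth.
- arm.camera_model(name): a dict with "mtx" (3x3 intrinsics, pixels), "distortion" ([k1, k2, p1, p2, k3] as OpenCV has them; the pictures are not rectified), "cam_to_world" (4x4, takes a point from camera to world coordinates). Camera axes: x right, y down, z forward; pixel columns grow to the right and rows downward; lengths in mm; the calibration is good to about 2 mm. A picture is of the moment at which its call begins. camera_model takes no time and is no camera call.
A pose or a line that the arm cannot do raises arm.IKError and nothing moves.
- arm.finish_job(): hands the job in; it is judged then, once.
The state is a dict: "time": time; "q": joint angles; "joint_velocities": joint speeds; "joint_torque": joint torques, N m; "eef_pos": TCP position; "tool_rot": TCP orientation; "contact_force": force on the tool from outside, world axes, zero at the start; "torque": the same for the moment, N m; "grip_width": finger opening in mm; "grip_force": force on a finger pad.
Only numpy, scipy, OpenCV 4.12 (cv2) and the standard library are available. Lean on these libraries where they do the work, as an engineer would, in place of code of your own. Each camera call takes 0.05 s, during which the arm holds its last target. There are 200 camera calls.

### The job

The door of the small sample cabinet was taken off for cleaning and stands in the slotted wooden stand. Lift it out by the black tab on its top edge and, with the door swung wide open (about square to the cabinet's front), lower both knuckles together, gently and without forcing, all the way down onto the two hinge pins; then swing the door fully shut against its stops and let go. Feel for the pins rather than pressing on them, keep the door upright, and leave the vials, the beaker and the flask undisturbed.

Things in the scene. Friction and masses are not known exactly. Their poses are not given: they have to be found in the camera images.
- cabinet: White open-fronted sample cabinet, fixed, 100 (x) x 134 (y) x 160 high. Origin: on the desk, mid depth. x points from open front to back, so the front face is the plane x = -50; y to the left seen from the front. Box from y = -48 to 48, then a flat hinge jamb to y = 86 carrying a grey hinge strip with two arms and upright pins. Rubber stops at y = -34, 3 proud of the face, meet the shut door.
- slot_end_low (a point): Reference point fixed on the cabinet at (-64, 54, 40) in its frame, level with the top of the lower seat (disc, radius 8, 7 thick); axes as the cabinet's. NOT the pin: the hinge strip is clamped firmly somewhere along its slots, so both pins TOGETHER stand 4 to 22 mm from here in the cabinet's +y direction (different every time, not measured): find them by touch or sight.
- slot_end_top (a point): The same for the upper seat, (-64, 54, 130) in the cabinet's frame, above the lower one. Each pin rises 20 from its seat (tips at z = 60 and 150), diameter 8, the last 2.5 mm tapering to diameter 5.4 at a flat tip. Pin axis is 14 in front of the cabinet's face, 11 in front of the strip's plate.
- door: Loose lift-off door, about 0.35 kg, blue frame, clear pane. Origin: on the knuckle axis, level with the leaf's lower edge; z up. Leaf: x 1 to 11, y -12 to -117, z 0 to 155. Shut, its axes are parallel to the cabinet's; wide open it is turned -90 degrees about z from that (leaf runs to the cabinet's -x). Seated, origin 15 above the desk. Centre of mass about (5, -59, 85).
- knuckle_low (a point): Centre of the bottom mouth of the lower steel knuckle, (0, 0, 25) in the door's frame, axes as the door's. Knuckles are 20 high, outer radius 9, with a straight through bore of diameter 10, no flare: 1 mm play all round on a pin.
- knuckle_top (a point): Centre of the bottom mouth of the equal upper knuckle, (0, 0, 115) in the door's frame. Hung, the door swings freely on the pins with no catch or spring and stays where it is left.
- tab (a point): Grip point, middle of the black tab on the door's top edge, (6, -60, 179) in the door's frame. Tab: 12 thick (door's x), 32 long (y), z 154 to 200 in the door's frame. Pinch it across its thickness from above.
- stand: Wooden slotted stand, fixed: base 100 x 110 x 8 high, two rails (12 thick, 70 long, tops at 41) with a 13 wide slot along its y. Origin: centre of its underside. The door stands upright in the slot, lower edge at 8 above the desk, 1.5 mm play on each side; to clear, lift it straight up by at least 40.
- vial_1: Sample vial with white cap, diameter 22, 58 high, standing on the cabinet floor. Origin: centre of its underside.
- vial_2: Sample vial with red cap, diameter 22, 58 high, standing on the cabinet floor. Origin: centre of its underside.
- beaker_pink: Beaker of pink indicator, diameter 52, 64 high, left of the cabinet. Origin: centre of its underside.
- conical_flask: Conical flask of pale yellow solution, diameter 80, 118 high, right of the stand. Origin: centre of its underside.

How it is judged (in metres and radians):
On the way, in this order (a step that is already met when the one before it is completed fails the run):
1. the door is lifted clear of the stand (height (world z) of door above 0.045 m), for 0.1 s.
2. both knuckles are fully down on the pins with the door open by at least 50 degrees (z of knuckle_low in the frame of cabinet between 0.036 and 0.043 m and x of knuckle_low in the frame of cabinet between -0.068 and -0.06 m and y of knuckle_low in the frame of cabinet between 0.054 and 0.08 m and z of knuckle_top in the frame of cabinet between 0.126 and 0.133 m and x of knuckle_top in the frame of cabinet between -0.068 and -0.06 m and y of knuckle_top in the frame of cabinet between 0.054 and 0.08 m and angle between the y axis of door and the y axis of cabinet, either way round above 0.87 rad), for 0.2 s.
At the end, for the whole second after the job is handed in: Both knuckles are down on their seats round the pins (3 mm above to 4 mm below the seat; 4 mm across and, for any slot position, 13 mm along the slots from their middle), the door upright within 0.05 rad, shut within 0.07 rad of parallel to the cabinet front, at rest and released (z of knuckle_low in the frame of cabinet between 0.036 and 0.043 m and x of knuckle_low in the frame of cabinet between -0.068 and -0.06 m and y of knuckle_low in the frame of cabinet between 0.054 and 0.08 m and z of knuckle_top in the frame of cabinet between 0.126 and 0.133 m and x of knuckle_top in the frame of cabinet between -0.068 and -0.06 m and y of knuckle_top in the frame of cabinet between 0.054 and 0.08 m and angle between the y axis of door and the y axis of cabinet, either way round below 0.07 rad and angle between door's own z axis and vertical below 0.05 rad and linear speed of door below 0.02 m/s and angular speed of door below 0.1 rad/s and contact force between the fingers and door below 0.05 N); the robot touches nothing.
It fails at once if the door is pressed or knocked against the cabinet, its hinge strip or pins with more than 35 N in all (contact force between door and cabinet above 35 N).
It fails at once if the door is tipped by more than 0.35 rad (angle between door's own z axis and vertical above 0.35 rad).
It fails at once if a vial is moved by more than 15 mm or tipped (distance of any of vial_1, vial_2 from where it was at the start of the episode above 0.015 m or angle between any of vial_1, vial_2's own z axis and vertical above 0.3 rad).
It fails at once if the beaker or the flask is moved by more than 15 mm or tipped (distance of any of beaker_pink, conical_flask from where it was at the start of the episode above 0.015 m or angle between any of beaker_pink, conical_flask's own z axis and vertical above 0.3 rad).
It also fails if it takes over 59 s, if anything falls off the work surface, if the arm or the gripper's body presses on something with over 40 N, if the wrist force passes 120 N, or if a joint passes its speed limit or range.

## Working session

There is one attempt and no reset: what is moved stays moved. The work goes in short steps, each a Python script; the robot and the scene stay as the last script left them, time stands still between calls to the robot, and variables do not carry over. Pictures are saved under pics/ and viewed, at most 10 in all, crops included, and the job is handed in when it is done.

```bash
mkdir -p pics; ls
python3 - <<'E'
from plant import arm
import cv2
for n in("side","top"):
    cv2.imwrite(f"pics/{n}0.png",arm.get_image(n)); m=arm.camera_model(n); print(n,m)
s=arm.read_state();print({k:s[k] for k in("time","eef_pos","tool_rot","contact_force","grip_width")})
E
```

```text
pics
side {'mtx': array([[458.87238377,   0.        , 275.24947254],
       [  0.        , 458.87238377, 209.24332103],
       [  0.        ,   0.        ,   1.        ]]), 'distortion': array([-0.0998748,  0.       ,  0.       ,  0.       ,  0.       ]), 'cam_to_world': array([[ 8.99833911e-01, -2.10511591e-01,  3.82078268e-01,
         9.82045040e+01],
       [-4.35867616e-01, -3.98043222e-01,  8.07205683e-01,
        -9.89792217e+02],
       [-1.78424880e-02, -8.92886591e-01, -4.49927974e-01,
         6.70868582e+02],
       [ 0.00000000e+00,  0.00000000e+00,  0.00000000e+00,
         1.00000000e+00]])}
top {'mtx': array([[399.86051848,   0.        , 282.72680816],
       [  0.        , 399.86051848, 204.63748073],
       [  0.        ,   0.        ,   1.        ]]), 'distortion': array([-0.09730836,  0.        ,  0.        ,  0.        ,  0.        ]), 'cam_to_world': array([[-8.43903400e-02, -9.33585035e-01,  3.48277551e-01,
         1.92792358e+02],
       [-9.96431735e-01,  7.85631751e-02, -3.08484090e-02,
         1.79442802e+01],
       [ 1.43782280e-03, -3.49638112e-01, -9.36883730e-01,
         1.14219109e+03],
       [ 0.00000000e+00,  0.00000000e+00,  0.00000000e+00,
         1.00000000e+00]])}
{'time': 0.1, 'eef_pos': array([272.43413008, 617.00110605, 230.44023939]), 'tool_rot': array([-6.48376208e-01, -3.07371191e+00,  2.53091291e-03]), 'contact_force': array([-0.35754899,  0.09107571,  0.47114633]), 'grip_width': 85.02768300993294}
```

View pics/side0.png

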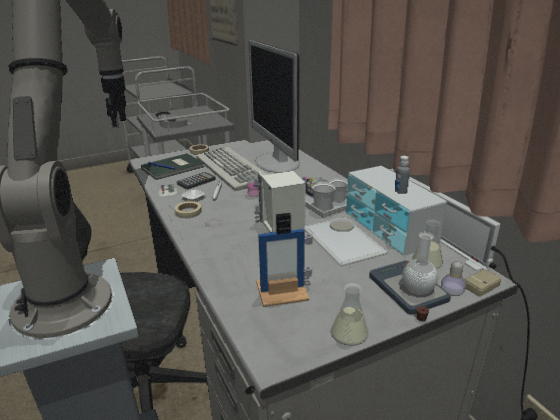

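View pics/top0.png

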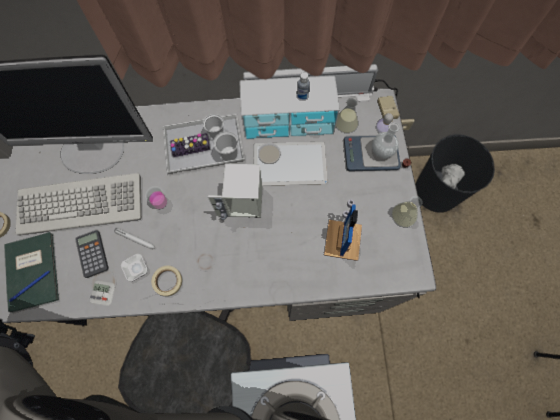

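The side view shows the door (tab near 283,222; stand near 283,290), with the cabinet behind it at about (283,200). In the top view the cabinet is near (240,192) with hinge pins near (220,205), and the stand and door are near (345,238). I'll zoom in next.

Run:
```python
import cv2
a=cv2.imread("pics/top0.png")[155:265,200:375];cv2.imwrite("pics/topz.png",cv2.resize(a,None,fx=4.5,fy=4.5,interpolation=cv2.INTER_CUBIC))
a=cv2.imread("pics/side0.png")[165:310,235:335];cv2.imwrite("pics/sidez.png",cv2.resize(a,None,fx=4,fy=4,interpolation=cv2.INTER_CUBIC))
```

```text
(no output)
```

View pics/topz.png

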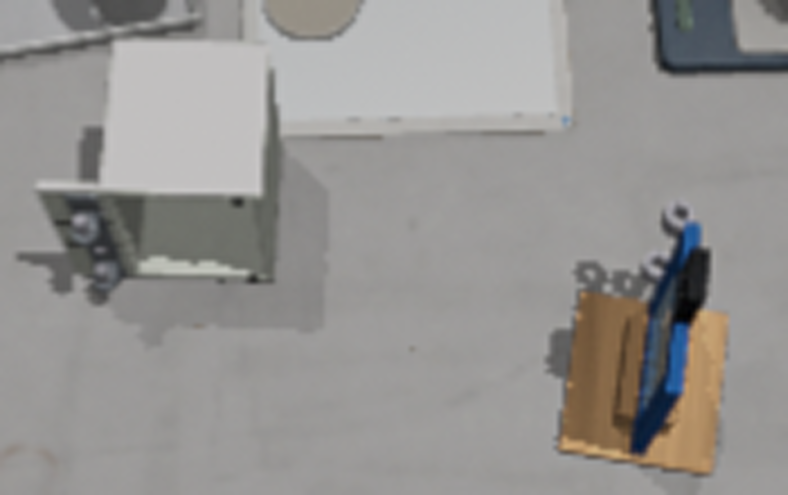

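View pics/sidez.png

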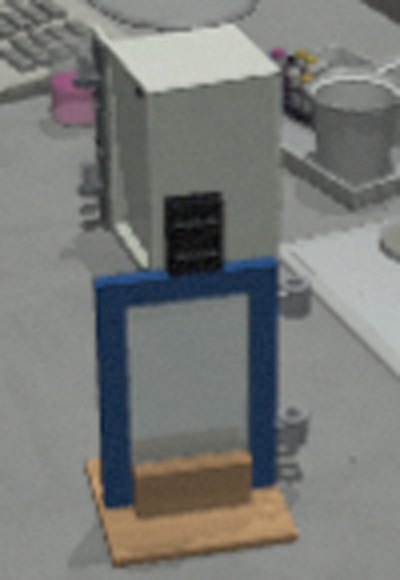

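```bash
cat > fit.py <<'E'
import numpy as np,cv2
from plant import arm
from scipy.optimize import least_squares
M={n:arm.camera_model(n) for n in("side","top")}
def proj(n,P):
    T=np.linalg.inv(M[n]["cam_to_world"]);r=cv2.Rodrigues(T[:3,:3])[0]
    return cv2.projectPoints(np.float64(P).reshape(-1,1,3),r,T[:3,3],M[n]["mtx"],M[n]["distortion"])[0][:,0]
def place(p,P):
    c,s=np.cos(p[2]),np.sin(p[2]);P=np.float64(P)
    return P@np.array([[c,s,0],[-s,c,0],[0,0,1]])+[p[0],p[1],p[3] if len(p)>3 else 0]
def fit(obs,p0):
    def f(p): return np.concatenate([(proj(n,place(p,[o[0] for o in L]))-[o[1] for o in L]).ravel() for n,L in obs.items()])
    r=least_squares(f,p0,loss="soft_l1",x_scale=[10,10,.1]);return r.x,r.fun.reshape(-1,2)
E
cat > m1.py <<'E'
from fit import *
t=lambda u,v:((u+.5)/4.5-.5+200,(v+.5)/4.5-.5+155)
s=lambda u,v:((u+.5)/4-.5+235,(v+.5)/4-.5+165)
cab=dict(top=[((50,48,160),t(115,40)),((50,-48,160),t(268,42)),((-50,-48,160),t(262,194)),((-50,86,160),t(38,186)),((-50,-48,0),t(272,283))],
 side=[((-50,-48,160),s(148,95)),((50,-48,160),s(279,73)),((-50,-48,0),s(148,268)),((50,48,160),s(232,25)),((-50,86,160),s(95,28))])
door=dict(top=[((11,-117,147+8),t(687,390)),((11,-12,155),t(700,226)),((1,-12,155),t(684,226)),((0,0,135),t(677,217)),((0,0,45),t(657,265)),((1,-117,0),t(633,452))],
 side=[((11,-117,155),s(95,279)),((11,-12,155),s(277,264)),((11,-117,0),s(105,507)),((11,-12,0),s(275,488)),((12,-76,200),s(165,199)),((12,-44,200),s(222,193))])
for o in door.values():
    for i,(P,u) in enumerate(o): o[i]=((P[0],P[1],P[2]+8),u)
for o,p0 in((cab,(600,100,0)),(door,(500,-150,-1.57))):
    p,r=fit(o,p0);print(p.round(3),"\n",r.round(1).tolist())
    if o is cab:
        for d in(4,13,22):
            for n in M: print(d,n,(proj(n,place(p,[(-64,54+d,150),(-64,54+d,60)]))).round(1).tolist())
        print("upper pin seen",t(83,222),"lower",t(103,270),s(88,75),s(90,170))
E
python3 m1.py
```

```text
[ 6.36346e+02  9.16510e+01 -1.26000e-01] 
 [[-0.3, -0.4], [0.7, 0.4], [-0.3, 0.8], [-0.9, 0.6], [0.5, 0.3], [-0.1, -0.9], [1.2, -0.6], [1.1, 6.5], [0.8, -0.6], [-0.8, -1.2]]
4 side [[255.8, 177.5], [256.9, 205.1]]
4 top [[217.7, 203.2], [222.4, 214.3]]
13 side [[255.0, 176.4], [256.1, 203.8]]
13 top [[214.3, 203.1], [219.3, 214.2]]
22 side [[254.1, 175.3], [255.2, 202.6]]
22 top [[211.0, 202.9], [216.2, 214.0]]
upper pin seen (218.05555555555554, 203.94444444444446) lower (222.5, 214.61111111111111) (256.625, 183.375) (257.125, 207.125)
[ 555.616 -196.09    -1.818] 
 [[-1.2, 1.5], [0.0, -0.4], [-0.2, -0.9], [0.3, -0.5], [-0.3, -0.1], [-1.3, 1.1], [-0.1, 1.3], [0.3, -0.3], [-0.3, 1.0], [0.1, -0.3], [0.3, 1.5], [0.3, 1.4]]
```

The cabinet and door are now roughly located, and the pin looks close to d≈4. One observed cabinet corner was hidden by the door, so I'll drop it. Next is the approach and grasp.

```bash
sed -i 's/((-50,-48,0),s(148,268)),//' m1.py; python3 m1.py | grep -A1 '^\['
cat > h.py <<'E'
import numpy as np
from plant import arm
from fit import place,proj,fit
from scipy.spatial.transform import Rotation as Ro
def att(yaw): # tool down, tool y along door -x (door yaw)
    y=-np.array([np.cos(yaw),np.sin(yaw),0]);z=np.array([0,0,-1.]);return Ro.from_matrix(np.c_[np.cross(y,z),y,z]).as_rotvec()
def doff(p): # door pose (x,y,yaw,z) -> nothing but TCP for tab gripped at z_g in door frame
    q=place(p[:3],[(6,-60,0)])[0]; return q
def st(*m):
    s=arm.read_state();print(*m,"t%.2f"%s["time"],s["eef_pos"].round(2),"F",s["contact_force"].round(2),"T",s["torque"].round(2),"w%.2f g%.1f"%(s["grip_width"],s["grip_force"]));return s
E
python3 - <<'E'
from h import *
D=(555.6,-196.1,-1.818)
p=doff(D)
up=[*p[:2],260];print(p,arm.ik(up,att(D[2])),arm.ik([p[0],150,260],att(-1.697)),arm.ik([572,95,230],att(-.126)))
try:
    arm.move_to(up,att(D[2]))
except arm.IKError as e: print("IK",e)
st()
E
```

```text
[ 6.36495e+02  9.12330e+01 -1.21000e-01] 
 [[-0.2, -0.4], [0.8, 0.3], [-0.0, 0.6], [-0.7, 0.7], [0.8, 0.2], [0.2, -0.8], [1.3, -0.6], [0.8, -0.6], [-0.9, -1.1]]
--
[ 555.616 -196.09    -1.818] 
 [[-1.2, 1.5], [0.0, -0.4], [-0.2, -0.9], [0.3, -0.5], [-0.3, -0.1], [-1.3, 1.1], [-0.1, 1.3], [0.3, -0.3], [-0.3, 1.0], [0.1, -0.3], [0.3, 1.5], [0.3, 1.4]]
[ 495.9558111  -187.23598675    0.        ] [-0.47012476  0.27270421  0.86957134  1.90864322 -0.23726072  1.06654879
  1.82072949] [-0.63338656  0.18770905  0.25241094  1.90712607 -0.05365418  1.0531925
  1.08593187] [-0.25494164  0.32315497 -0.02150646  1.78935188  0.00796985  1.02916948
  2.73614869]
t3.03 [ 496.41 -186.47  259.92] F [ 0.58 -0.42  0.4 ] T [-0.03 -0.01  0.01] w84.92 g0.0
```

Run:
```python
from h import *
import cv2
D=(555.6,-196.1,-1.818)
p=doff(D)
arm.movel([*p[:2],172],att(D[2]),120); st()
arm.grip(30,20); s=st("30")
arm.grip(0,20); s=st("closed")
a=arm.get_image("top")[155:265,300:375];b=arm.get_image("side")[190:310,235:335]
cv2.imwrite("pics/g1.png",np.hstack([cv2.resize(a,(375,550),interpolation=2),cv2.resize(b,(400,550),interpolation=2)]))
```

```text
t3.92 [ 496.42 -187.53  172.57] F [-0.22  0.2  -0.24] T [ 0.01  0.03 -0.01] w85.46 g0.0
30 t4.49 [ 495.96 -187.24  172.04] F [ 1.17 -0.23 -0.78] T [-0.01  0.   -0.01] w30.01 g0.0
closed t4.78 [ 496.06 -187.25  172.02] F [-0.16  0.6   1.1 ] T [ 0.01 -0.01 -0.09] w11.43 g21.9
```

View pics/g1.png

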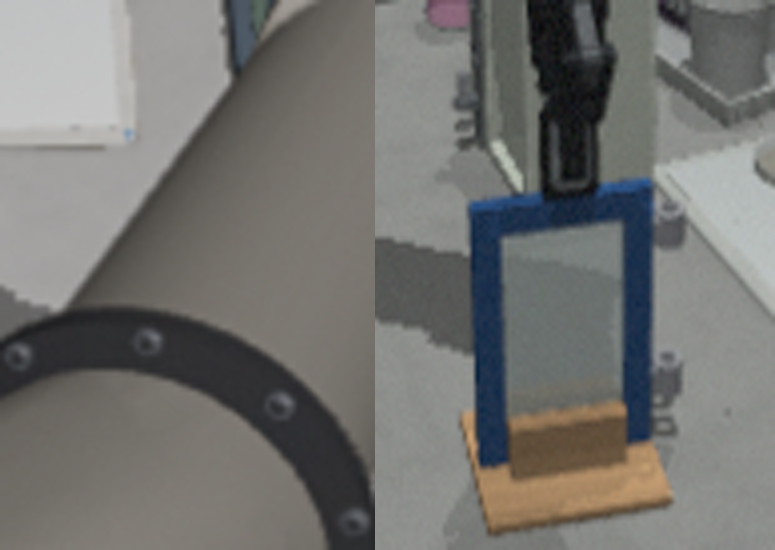

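```bash
cat >> h.py <<'E'
C=np.array([636.5,91.2,-.121]);YO=C[2]-np.pi/2
def tcp(axis_cab,z,yaw=YO,off=(6,-60)):
    """TCP so the door axis stands at axis_cab (x,y in cabinet frame), door origin height z"""
    a=place(C,[(*axis_cab,0)])[0]; q=place((a[0],a[1],yaw),[(*off,0)])[0]; return [q[0],q[1],z+164]
E
python3 - <<'E'
from h import *
import cv2
arm.grip(0,80); s=st("grip80")
p=s["eef_pos"]
arm.movel([496,-187.2,240],None,150); st("up")
arm.movel(tcp((-94,59),76),att(YO),220); st("near")
arm.movel(tcp((-64,59),65),None,80); arm.sleep(.2); st("above")
b=arm.get_image("side");a=arm.get_image("top")
cv2.imwrite("pics/s2.png",b);cv2.imwrite("pics/t2.png",a)
b=b[140:265,235:335];a=a[165:265,185:265]
cv2.imwrite("pics/g2.png",np.hstack([cv2.resize(a,(400,500),interpolation=2),cv2.resize(b,(400,500),interpolation=2)]))
E
```

```text
grip80 t5.10 [ 496.23 -187.35  172.16] F [ 1.97 -0.37  1.24] T [-0.14 -0.15 -0.04] w10.85 g78.0
up t5.70 [ 495.19 -186.57  239.02] F [-0.04  0.12 -3.97] T [ 0.04 -0.03 -0.03] w11.32 g77.8
near t7.44 [490.18 160.88 240.01] F [-0.19  0.1  -4.53] T [ 0.05 -0.04  0.01] w11.15 g77.8
above t8.19 [519.74 158.84 229.22] F [ 0.18  0.57 -3.75] T [ 0.01 -0.04  0.01] w10.76 g77.9
```

View pics/g2.png

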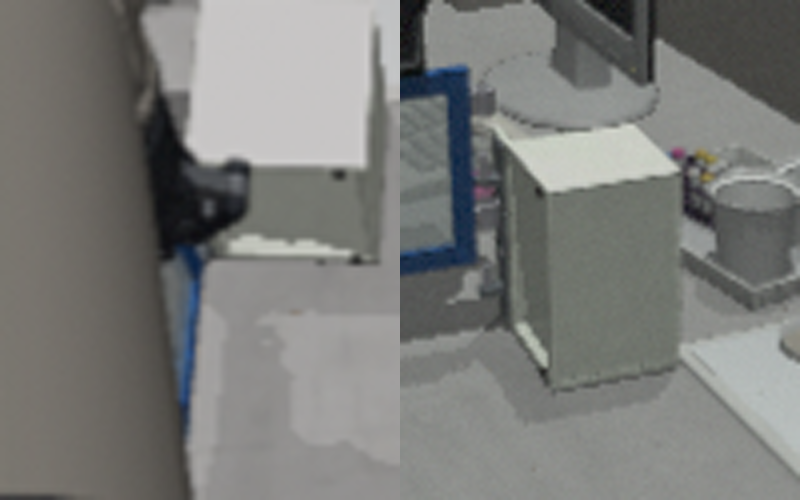

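The top view is blocked by the arm. The side view shows the leaf edge near (252,157) to (253,206), and the hinge strip with the lower seat near (258,211). I'll zoom in on the strip.

Run:
```python
import cv2
b=cv2.imread("pics/s2.png")[155:225,235:285]
b0=cv2.imread("pics/side0.png")[155:225,235:285]
import numpy as np
cv2.imwrite("pics/g3.png",np.hstack([cv2.resize(x,(400,560),interpolation=2) for x in(b0,b)]))
```

```text
(no output)
```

View pics/g3.png

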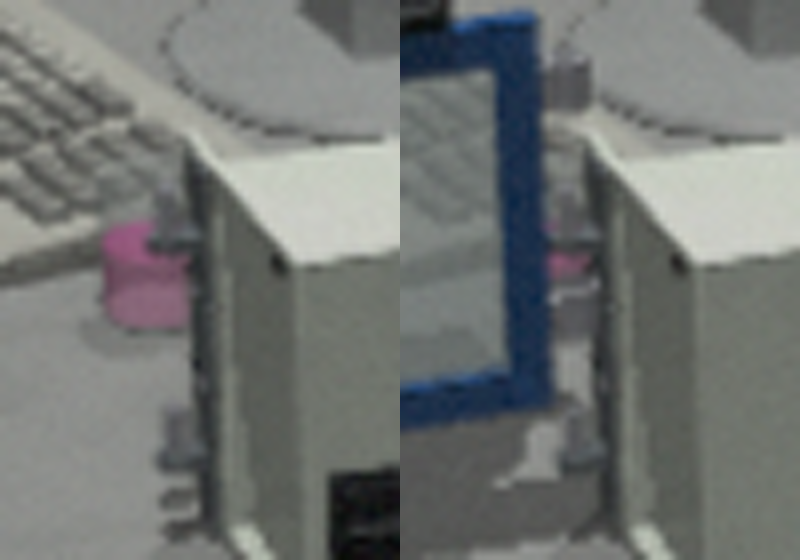

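Run:
```python
import cv2,numpy as np
a=cv2.imread("pics/top0.png")
x=a[190:225,203:243];y=a[195:230,325:365]
cv2.imwrite("pics/g4.png",np.hstack([cv2.resize(i,(400,350),interpolation=2) for i in(x,y)]))
```

```text
(no output)
```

View pics/g4.png

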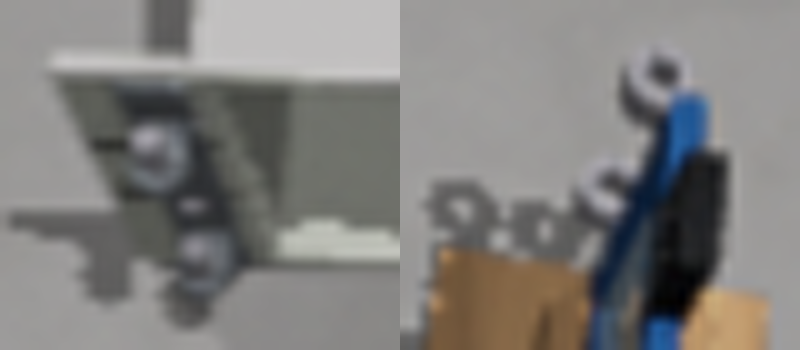

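```bash
cat > m2.py <<'E'
from h import *
t=lambda u,v:((u+.5)/10-.5+203,(v+.5)/10-.5+190)
t2=lambda u,v:((u+.5)/10-.5+325,(v+.5)/10-.5+195)
s=lambda u,v:((u+.5)/8-.5+235,(v+.5)/8-.5+155)
from scipy.optimize import least_squares
def f2(obs,yaw,p0):
    f=lambda p:np.concatenate([(proj(n,place((*p,yaw),[o[0] for o in L]))-[o[1] for o in L]).ravel() for n,L in obs.items()])
    r=least_squares(f,p0);return r.x,r.fun.reshape(-1,2).round(2).tolist()
ot=[((0,0,130),t(158,157)),((0,0,150),t(152,144)),((0,0,40),t(207,262)),((0,0,60),t(203,255))]
os=[((0,0,126.5),s(174,241)),((0,0,150),s(174,179)),((0,0,36.5),s(181,452)),((0,0,60),s(180,401))]
for o in(dict(top=ot,side=os),dict(top=ot),dict(side=os)):
    p,r=f2(o,0,(580,150));print("pin",p.round(2),"cab",(place((0,0,-C[2]),[(*(p-C[:2]),0)])[0]).round(2),r)
z=65.2
o=dict(side=[((11,-12,155+z),s(140,15)),((11,-12,z),s(152,408)),((0,0,125+z),s(163,85)),((0,0,35+z),s(171,305))])
print("door now",f2(o,YO,(580,150)), "nominal",place(C,[(-64,59,0)]))
o=dict(top=[((0,0,143),t2(263,70)),((0,0,53),t2(215,182))])
print("door in stand (top)",f2(o,-1.818,(555,-196)))
E
python3 m2.py
```

```text
pin [580.65 157.63] cab [-63.46  59.2    0.  ] [[0.29, 0.41], [-0.22, -0.9], [-0.02, 0.63], [-0.58, -0.91], [-0.11, 0.12], [-0.4, 0.53], [0.09, 0.86], [-0.06, 0.3]]
pin [580.03 157.29] cab [-64.03  58.79   0.  ] [[0.43, 0.62], [-0.09, -0.69], [0.1, 0.82], [-0.46, -0.72]]
pin [582.28 160.42] cab [-62.18  62.17   0.  ] [[0.01, -0.32], [-0.27, 0.1], [0.21, 0.37], [0.06, -0.17]]
door now (array([579.51317214, 158.07132604]), [[-0.4, 0.22], [0.19, 0.04], [0.05, -0.52], [0.17, 0.22]]) nominal [[580.08953305 157.49373439   0.        ]]
door in stand (top) (array([ 557.54999123, -198.09591686]), [[0.1, 0.05], [-0.11, -0.05]])
```

```bash
cat >> h.py <<'E'
def probe(xy,z0=37.5,z1=31,step=.8,th=5,v=25):
    """lower in small steps at xy; True if z1 is reached without contact"""
    arm.movel([*xy,z0+164],None,40); f0=arm.read_state()["contact_force"]
    z=z0
    while z>z1:
        z=max(z-step,z1); arm.movel([*xy,z+164],None,v); s=arm.read_state(); d=s["contact_force"]-f0
        if d[2]>th or np.hypot(d[0],d[1])>th:
            print("contact",np.round(xy,1),"z%.1f"%z,d.round(1),s["torque"].round(2),"t%.2f"%s["time"]); arm.movel([*xy,z0+164],None,40); return False
    st("down"); return True
E
python3 - <<'E'
from h import *
b=np.array(tcp((-64,59),65)[:2]); print(b)
for o in((2,.5),(3.5,2.5)):
    if probe(b+o): print("in",o);break
st()
E
```

```text
[519.80399768 158.77990118]
contact [521.8 159.3] z35.9 [-2.4 -0.5  5.3] [0.07 1.74 0.05] t9.63
contact [523.3 161.3] z33.5 [-3.1 -0.3  7.7] [-0.24  3.05 -0.03] t11.38
t11.63 [521.55 161.17 201.39] F [-9.49 -0.76  0.18] T [ 0.01  2.38 -0.03] w11.02 g78.6
```

Run:
```python
from h import *
import cv2
arm.sleep(.3); st("here")
arm.movel([519.8,158.8,206],None,40);arm.sleep(.2); st("back, z42")
b=arm.get_image("side");cv2.imwrite("pics/s3.png",b)
cv2.imwrite("pics/g5.png",cv2.resize(b[145:225,225:285],(600,800)[:2] and (450,600),interpolation=2))
```

```text
here t11.93 [521.56 161.15 201.41] F [-10.62   0.15  -1.29] T [-0.02  2.37  0.03] w11.01 g78.9
back, z42 t12.44 [520.62 158.9  206.3 ] F [ 0.36 -0.18 -4.82] T [ 0.02 -0.04 -0.01] w11.38 g78.2
```

View pics/g5.png

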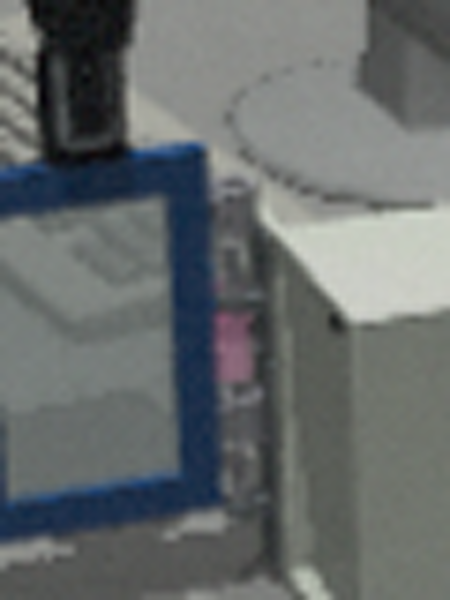

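Run:
```python
from h import *
f0=arm.read_state()["contact_force"]
x=519.8
for x in np.arange(520.6,527,.8):
    arm.movel([x,158.8,210],None,25); s=arm.read_state(); d=s["contact_force"]-f0
    print("%.1f"%x,s["eef_pos"].round(2),d.round(1))
    if d[0]<-6: break
arm.sleep(.15);st("touch")
arm.movel([519.8,158.8,206],None,40);st()
```

```text
520.6 [520.79 158.84 210.18] [-0.9  0.2 -0.2]
521.4 [521.19 158.87 209.88] [-2.4  0.5  1.4]
522.2 [521.67 158.85 209.81] [-4.9  0.9  2.2]
523.0 [522.23 158.82 209.78] [-5.6  0.7  2.2]
523.8 [522.95 158.78 209.73] [-6.   0.8  3.4]
524.6 [523.27 158.81 209.61] [-7.   0.5  3.6]
touch t14.21 [523.26 158.84 209.6 ] F [-6.55  0.28 -0.89] T [0.06 2.01 0.03] w10.90 g78.7
t14.52 [520.65 158.71 206.18] F [-0.88  0.58 -4.71] T [-0.05  0.02 -0.  ] w11.38 g78.2
```

```bash
python3 - <<'E'
import re
s=open("h.py").read()
s=s.replace('arm.movel([*xy,z0+164],None,40); f0=arm.read_state()["contact_force"]','arm.movel([*xy,z0+164],None,40); arm.sleep(.1); s=arm.read_state(); f0=np.array([0,0,-4.3]); print("at",s["eef_pos"].round(1),(s["contact_force"]-f0).round(1))')
s=s.replace('z=max(z-step,z1); arm.movel([*xy,z+164],None,v); s=','z=max(z-step,z1); arm.movel([*xy,z+164],None,v); arm.sleep(.04); s=')
open("h.py","w").write(s)
E
python3 - <<'E'
from h import *
arm.movel([519,158.8,206],None,40)
for xy in((518.8,158.8),(518.8,161),(518.5,156.5)):
    if probe(xy,38,31): print("in",xy);break
st()
E
```

```text
at [518.8 158.8 201.9] [ 0.3 -0.8  0.1]
down t17.74 [518.82 158.82 195.01] F [ 0.23  0.61 -4.58] T [ 0.1  -0.11  0.03] w11.10 g78.2
in (518.8, 158.8)
t17.74 [518.82 158.82 195.01] F [ 0.23  0.61 -4.58] T [ 0.1  -0.11  0.03] w11.10 g78.2
```

Run:
```python
from h import *
x,y=518.8,158.8;z=195.;f0=np.array([0,0,-4.3])
while z>178:
    z-=1.; arm.movel([x,y,z],None,25); s=arm.read_state(); d=s["contact_force"]-f0
    if abs(d[:2]).max()>1.5 or d[2]>1.5: print("z%.1f"%z,s["eef_pos"].round(1),d.round(1))
    # give way sideways in proportion to the force felt
    x+=np.clip(d[0]*.08,-.4,.4) if abs(d[0])>1.5 else 0; y+=np.clip(d[1]*.08,-.4,.4) if abs(d[1])>1.5 else 0
    if d[2]>4: break
arm.sleep(.1);st("end")
```

```text
z189.0 [518.8 158.8 188.9] [ 1.8  0.1 -1.1]
z179.0 [519.  158.9 179.6] [-3.6 -0.2  8.6]
end t21.84 [519.   158.85 179.53] F [-3.28 -0.34  6.5 ] T [-0.05  0.57 -0.05] w11.03 g79.7
```

```bash
cat >> h.py <<'E'
AX=place((519.0,158.85,YO),[(-6,60,0)])[0]
def arc(phi,z): return [*place((AX[0],AX[1],YO+phi),[(6,-60,0)])[0][:2],z],att(YO+phi)
E
python3 - <<'E'
from h import *
print("axis",AX, "shut ik",arm.ik(*arc(1.65,180)))
arm.movel([519,158.85,179.8],None,20)
arm.grip(18,20); arm.sleep(.2); st("loose")
for phi in np.radians([15,30,45,60,75,84]):
    arm.movel(*arc(phi,180),speed=50); s=st("%.2f"%phi)
    if np.linalg.norm(s["contact_force"])>8: print("force!");break
E
```

```text
axis [579.28553537 157.56383321   0.        ] shut ik [-0.45705252  0.39787664  0.23957786  1.82696111 -0.11493284  0.93017551
  2.93312707]
loose t22.53 [519.1  158.84 179.87] F [-0.35 -0.36 -0.49] T [ 0.04 -0.01  0.03] w18.39 g0.0
0.26 t23.00 [520.74 143.23 180.05] F [0.39 0.27 0.12] T [ 0.05 -0.08  0.07] w17.80 g0.0
0.52 t23.47 [526.36 128.93 179.91] F [-0.86  0.55  0.15] T [-0.02  0.02  0.02] w18.24 g0.0
0.79 t23.93 [535.53 116.3  179.88] F [-0.01 -0.29  0.38] T [0.05 0.02 0.02] w18.11 g0.0
1.05 t24.40 [547.72 106.45 179.88] F [-0.31  0.79 -0.3 ] T [0.01 0.01 0.01] w17.98 g0.0
1.31 t24.87 [562.04  99.98 179.86] F [ 0.45 -0.15  0.37] T [-0.08  0.01 -0.  ] w17.84 g0.0
1.47 t25.21 [571.34  97.98 179.9 ] F [-0.05  0.12  0.18] T [ 0.02 -0.    0.01] w18.10 g0.0
```

Run:
```python
from h import *
arm.movel(*arc(1.53,180),speed=40)
arm.movel(*arc(1.571,180),speed=20);st()
p=np.array(arc(1.571,180)[0]);n=np.array([np.cos(C[2]),np.sin(C[2]),0])
for k in np.arange(.6,9,.6):
    arm.movel(p+k*n,None,20); s=arm.read_state(); f=s["contact_force"]@n
    if f<-3: break
arm.sleep(.2); s=st("pushed %.1f f %.1f"%(k,f))
arm.movel(p+(k-1)*n,None,20)
arm.grip(40); st("open")
arm.movel([*(p+(k-1)*n)[:2],290],None,150); st("up")
import cv2
b=arm.get_image("side");b=b[130:280,220:340];cv2.imwrite("pics/g6.png",cv2.resize(b,(480,600),interpolation=2))
```

```text
t25.73 [577.84  97.32 179.98] F [0.01 1.14 0.07] T [ 0.    0.04 -0.01] w18.11 g0.0
pushed 4.8 f -4.8 t27.93 [582.14  96.77 179.93] F [-5.89 -0.23  4.24] T [ 0.03  1.21 -0.06] w17.77 g2.7
open t28.52 [582.14  96.75 180.09] F [ 0.44 -0.14 -0.57] T [0.04 0.04 0.02] w40.28 g0.0
up t29.41 [581.18  96.78 289.01] F [0.62 0.7  0.12] T [ 0.    0.05 -0.02] w40.05 g0.0
```

View pics/g6.png

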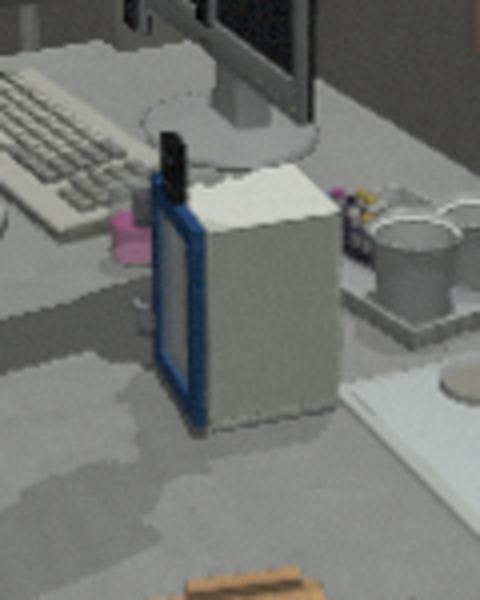

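The picture shows the door hung and flush along the cabinet's front edge, around (205,225) to (205,430). The gripper is clear and the beaker is still standing.

```bash
python3 -c "
from plant import arm
print(arm.finish_job())"
```

```text
the job is handed in; nothing more can be done
None
```

The door is hung on both pins, swung shut against its stops and released, and I've handed the job in at about 29 s; no verdict came back.

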